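# Load a bar in the fixture and set its guarded hold-down

## Task

Draw the aluminium bar out of its covered rack by the end that sticks out and set it down on the bench clear of the rack, then take it again by its middle, lay it on the fixture's bed and push it until it lies flat and parallel against the rail, its middle at the rail's middle. Then reach through the round opening of the guard and turn the sunken knob clockwise to its stop, so that the hold-down arm lies over the bar. Do not press on the guard, and leave the padlock, the lock cylinder and the cutter wheel where they are.

Things in the scene. Friction and masses are not known exactly. Their poses are not given: they have to be found in the camera images.
- bar: plain aluminium bar, 24 wide (x) x 160 long (y) x 16 high (z) mm, 0.2 kg (may vary by a third); loose. Origin at the centre of its underside. It starts lying on the bench inside the rack, its -y end sticking out 67 to 80 mm
- rack: low covered steel sleeve fixed to the bench, without a floor, 100 mm long (y), 77 mm wide over its flanges, 32 mm high; inside 40 mm wide and 29 mm high. Origin at bench height in its middle; the open mouth is at y = -50 mm, the +y end is closed by a 3 mm wall. Its yaw varies. A tall hand press with a lever stands left of it on the bench: come over from the middle
- fixture: dark steel fixture fixed to the bench, place and yaw vary. Origin at bench height under the middle of the rail's front face; x away from the robot, square to the rail, y along it, z up. Bed: 6 mm high, x = -85 to 0, 170 mm long (y). Steel rail: x = 0 to 10 mm, 170 mm long, 12 mm above the bed (4 mm less than the bar). The bar is home with its origin at x = -12, y = 0, z = 6 mm
- rail_mid (a point): middle of the rail's front face at the height of the bed surface, 6 mm above the bench; axes as the fixture's. A bar held across its width cannot be put down touching the rail, as a finger is between: lay it down about 45 mm short and push it home
- guard: grey hood fixed on the fixture behind the rail, 112 x 112 mm, its top 57 mm above the bench; round opening of 92 mm in the 5 mm top plate, centred over the knob; 3 mm skirt walls from 31 to 52 mm height. Origin at bench height on the knob's axis (fixture x = 67, y = 0 mm); axes as the fixture's. Open the fingers only a little: they must stay under about 80 mm over their backs
- holddown (a joint): angle of the knob with its hold-down arm, rad: 0 = parked, the arm pointing 60 degrees clockwise (from above) of the fixture's +x; grows as the knob turns clockwise from above; 2.094 = at the stop, the arm pointing to the fixture's -x over rail and bar. Stays where it is left; friction 0.05 N m. Starts at 0 to 0.35, so it takes more than one grasp
- holddown_grip (a point): top of the knob on its axis, 50 mm above the bench, 7 mm below the guard's top. Its x runs along the arm and turns with the knob. Grip: a black bar 44 mm long along x, 15 mm thick along y, from 32 to 50 mm above the bench, on a disc of 45 mm diameter. The steel arm, 89 mm long from the axis, up to 15 mm wide, turns under the hood at 24 to 29 mm above the bench, 2 mm above a bar lying on the bed
- padlock: brass padlock lying flat, 59 x 40 x 15 mm, a bystander; origin under its middle
- cylinder: nickel lock cylinder lying flat, 33 x 67 x 17 mm, a bystander; origin under its middle
- cutter: steel cutter wheel lying flat, 48 mm diameter, 7 mm thick, a bystander; origin under its middle

How it is judged:
By the outcome, as a careful person would: the job done as asked, in the order asked, and still so for the second after the job is handed in, with the robot touching nothing.
It also fails if it takes over 72 s, if anything falls off the work surface, if the arm or the gripper's body presses on something with over 40 N, if the wrist force passes 120 N, or if a joint passes its speed limit or range.

## Robot

A 7-joint arm with a two-finger parallel gripper is mounted at the origin on a cart in front of the work surface, level with it; the furniture and walls round the work are solid. World frame = base frame: x ahead of the robot, y to its left, z up, the work surface at z = 0. Lengths are in mm, angles in rad, forces in N, time in s.
With the tool pointing down it reaches from about 425 to 875 mm from the base axis. Payload 4.7 kg.
Tool frame: the origin (TCP) lies midway between the tips of the shut fingers; the grasp point (between the pads) lies 19 mm behind it (ctrl.grip_depth is the distance from the TCP to the grasp point, in mm); z points along the fingers, y is the line along which they close (so a half turn about z gives the same grasp; the last joint's range is limited). The gripper opens to 87 mm and grips with 3 to 60 N. Pads are 19 mm wide; open, the fingers measure 117 mm over their backs; the gripper's body (75 mm by 190 mm) begins 51 mm behind the grasp point.
Start: joints at [-1.161, 0.321, -0.07, 1.45, 0.023, 1.371, -0.057], TCP at [250.634, 599.757, 222.587] pointing down, gripper open.
Joint ranges: [-2.86, 2.86], [-0.3, 2.09], [-1.38, 1.24], [0.06, 2.45], [-1.56, 4.7], [0.09, 2.05], [-2.69, 2.69]. Speed limits (rad/s): [2.57, 2.57, 3.14, 3.14, 3.14, 3.14, 3.14].

## Interface

Orientations are given as a rotation vector (axis times angle).
In Python, from plant import ctrl gives the robot as it stands. The module is installed in compiled form; this text tells all that it offers.
- The arm moves only by the shell command python3 -m creep 'ROWS' [OPENING] [FORCE]. ROWS is JSON, one flat list of numbers, 4 for each row, row after row: the shift along the world's x, y, z scaled (see below), then the turn about the world's z scaled (see below). A call has 1 to 20 rows; each row is the pose to reach, as a shift and turn from the pose commanded when the call began; what a row does not reach only later rows make up. The controller multiplies each number of a shift by 500 mm and each number of a turn by 60 degrees. A row lasts 1/12 s, in which the tool goes at most 41.7 mm and 7.16 degrees, less where a joint would pass 70% of its speed; a pose out of reach is approached as far as the arm can. A call with a number of a shift or a turn outside -1 to 1 is refused whole. A call with a gripper value outside its range is refused whole. OPENING is the closure, from -1 (fully open) to 1 (shut), so that 0 is half open, set as the call begins (- or left out, the last holds). The fingers move at their own pace and stop on an object; FORCE is the grip in N (left out, the last holds). Time passes only in rows, so rows that repeat a pose let the fingers close. It gives the time, the measured TCP pose, the force, the opening and the grip force at its end, in the units of the state.
- ctrl.get_state(): the state, without advancing time (a new reading comes with each control period).
- ctrl.snapshot(name): name is "scene" or "top"; returns a dict with "frame" (400x640x3 uint8, blue, green, red), "fov_y" (degrees; the focal length in pixels is half the picture's height over the tangent of half this angle, whatever the lens; pixels are square), "cx", "cy" (the principal point, pixels), "extrinsics" (4x4, takes a point from camera to world coordinates). Camera axes: x right, y up, looking along -z (the intrinsics and any distortion apply to the point x, -y, -z); pixel columns grow to the right and rows downward; lengths in mm; the calibration is good to about 2 mm. A picture is of the moment at which its call begins. There is no depth.
- ctrl.close_job(): hands the job in; it is judged then, once.
The state is a dict: "clock": time; "joints": joint angles; "qvel": joint speeds; "joint_efforts": joint torques, N m; "position": TCP position; "eef_rot": TCP orientation; "force": force on the tool from outside, world axes, zero at the start; "wrist_torque": the same for the moment, N m; "grip_width": finger opening in mm; "grip_force": force on a finger pad.
Only numpy, scipy, OpenCV 4.12 (cv2) and the standard library are available. Lean on these libraries where they do the work, as an engineer would, in place of code of your own. Each camera call takes 0.05 s, during which the arm holds its last target. There are 200 camera calls.

## Working session

There is one attempt and no reset: what is moved stays moved. The work goes in short steps, Python scripts to look and compute and a shell command to move; the robot and the scene stay as the last step left them, time stands still between calls to the robot, and variables do not carry over. Pictures are saved under pics/ and viewed, at most 10 in all, crops included, and the job is handed in when it is done.

```bash
mkdir -p pics; cat > h.py <<'E'
import numpy as np, cv2
from plant import ctrl
def snap(n):
    s=ctrl.snapshot(n); return s
def cam(s):
    f=s["frame"].shape[0]/2/np.tan(np.radians(s["fov_y"])/2)
    return f,s["cx"],s["cy"],np.array(s["extrinsics"])
def ray(s,u,v,z):
    f,cx,cy,E=cam(s)
    d=E[:3,:3]@np.array([(u-cx)/f,-(v-cy)/f,-1]); o=E[:3,3]
    return o+d*(z-o[2])/d[2]
def proj(s,p):
    f,cx,cy,E=cam(s)
    q=E[:3,:3].T@(np.array(p,float)-E[:3,3]); return np.array([cx+f*q[0]/-q[2],cy-f*q[1]/-q[2]])
E
python3 - <<'E'
from h import *
for n in ["scene","top"]:
    s=snap(n); cv2.imwrite(f"pics/{n}0.png",s["frame"]); print(n,s.keys(),s["fov_y"],s["cx"],s["cy"],np.round(s["extrinsics"],3).tolist())
print(ctrl.get_state(),ctrl.grip_depth)
E
```

```text
scene dict_keys(['frame', 'fov_y', 'cx', 'cy', 'extrinsics']) 48.32440369402222 321.91545225315554 204.6706565331625 [[-0.797, 0.244, -0.553, -266.942], [-0.604, -0.333, 0.724, 1152.543], [-0.007, 0.911, 0.413, 716.135], [0.0, 0.0, 0.0, 1.0]]
top dict_keys(['frame', 'fov_y', 'cx', 'cy', 'extrinsics']) 55.605218095363824 320.9348687710042 197.05170842569356 [[-0.025, 0.994, -0.102, 478.62], [-1.0, -0.026, -0.01, 32.414], [-0.013, 0.102, 0.995, 1060.721], [0.0, 0.0, 0.0, 1.0]]
{'clock': 0.1, 'joints': array([-1.16093882,  0.3217296 , -0.07010935,  1.45153113,  0.02261019,
        1.37078296, -0.05687313]), 'qvel': array([ 0.00081597, -0.00282196,  0.00154585, -0.00333007,  0.0008329 ,
        0.00123625, -0.00075549]), 'joint_efforts': array([-4.11819819e-04, -4.92569804e+01, -4.06029783e-01, -3.13399351e+01,
       -6.42961473e-02,  3.94765183e-02,  7.20733237e-05]), 'position': array([250.42831822, 599.30180114, 221.59456757]), 'eef_rot': array([-6.17436462e-01, -3.08008043e+00,  2.58703901e-03]), 'force': array([ 0.53772087, -0.74675021,  0.53945046]), 'wrist_torque': array([ 0.01401385, -0.03273843, -0.00021306]), 'grip_force': 0.0, 'grip_width': 87.10717924987418} 18.700000000000003
```

View pics/scene0.png

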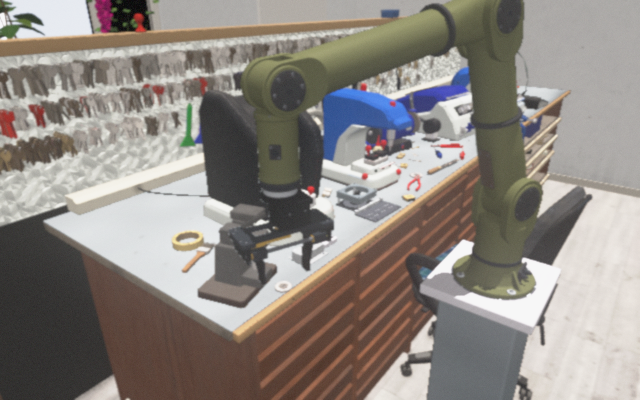

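View pics/top0.png

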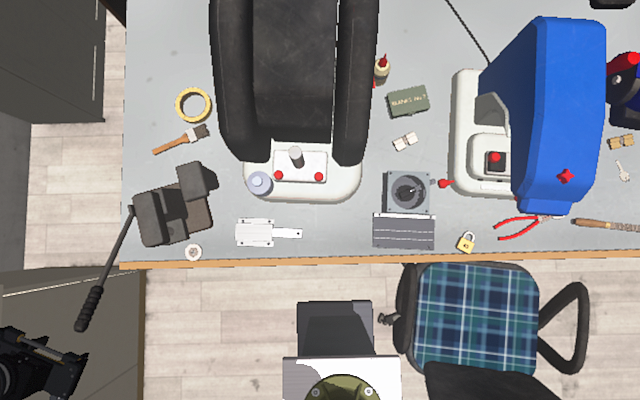

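The scene view is partly hidden by the arm. In the top view the rack is at about (270,232) with the bar's end near (300,234). The fixture bed is at (404,230), the knob at (406,190), the padlock at (466,242) and the cutter at (193,252).

```bash
python3 - <<'E'
from h import *
im=cv2.imread("pics/top0.png")
c=im[160:265,225:450]; cv2.imwrite("pics/crop0.png",cv2.resize(c,None,fx=3.5,fy=3.5,interpolation=cv2.INTER_CUBIC))
s=snap("top")
for n,u,v,z in [("barend",302,233,16),("rackR",273,232,32),("rackL",236,232,32),("bedL",373,230,6),("bedR",434,230,6),("knob",406,191,50),("edge",320,262,0),("padlock",466,242,8),("pressL",140,215,100)]: print(n,ray(s,u,v,z).round(1))
E
```

```text
barend [487.9  97.3  16. ]
rackR [492.4 174.7  32. ]
rackL [494.8 275.1  32. ]
bedL [491.4 -98.8   6. ]
bedR [ 487.2 -266.8    6. ]
knob [ 592.6 -185.4   50. ]
edge [407.  50.   0.]
padlock [ 452.3 -351.9    8. ]
pressL [543.  504.3 100. ]
```

View pics/crop0.png

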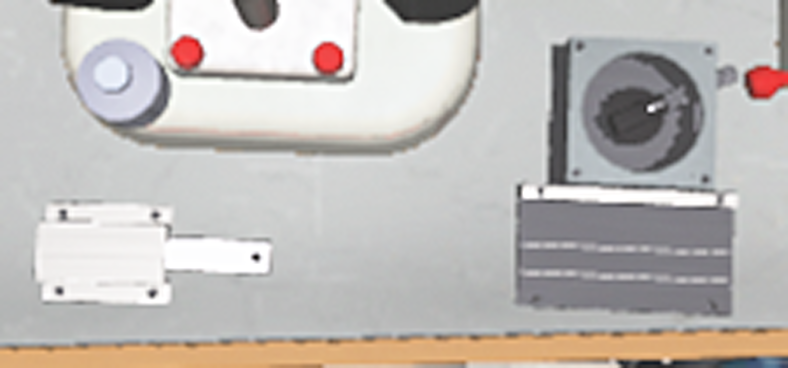

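The crop shows the bar from (165,253) to (270,257), the white rail strip from (520,190) to (737,202), the guard square around (640,110) and the knob bar near (630,115).

```bash
python3 - <<'E'
from h import *
s=snap("top"); im=s["frame"]; g=cv2.cvtColor(im,cv2.COLOR_BGR2GRAY)
def win(m,x0,y0,x1,y1):
    o=np.zeros_like(m); o[y0:y1,x0:x1]=m[y0:y1,x0:x1]; return o
def rect(m,z,n):
    cs,_=cv2.findContours(m,cv2.RETR_EXTERNAL,cv2.CHAIN_APPROX_NONE); c=max(cs,key=cv2.contourArea)
    p=np.array([ray(s,u,v,z)[:2] for u,v in c[:,0]],np.float32); r=cv2.minAreaRect(p)
    b=cv2.boxPoints(r); print(n,"c",np.round(r[0],1),"size",np.round(r[1],1),"ang",round(r[2],2),"corners",b.round(1).tolist())
w=((g>215)*255).astype(np.uint8)
rect(win(w,275,222,312,246),16,"bar")
rect(win(w,228,210,273,252),30,"rack")
rect(win(w,365,208,440,222),18,"rail")
d=((g<130)*255).astype(np.uint8)
rect(win(d,368,219,440,255),6,"bed")
k=((g<55)*255).astype(np.uint8)
rect(win(k,390,178,424,206),50,"knobbar")
print(g[180:204,388:426:1].tolist() if 0 else g[231,270:310].tolist())
for u,v,z in [(225+728/3.5,160+75/3.5,26)]: print("armtip",ray(s,u,v,z))
# guard hole: mid-gray disc
E
```

```text
bar c [490.2 134.4] size [74.3 24.6] ang 88.58 corners [[477.0, 97.5999984741211], [501.6000061035156, 97.0], [503.3999938964844, 171.3000030517578], [478.79998779296875, 171.89999389648438]]
rack c [493.9 227.9] size [101.5  75.6] ang 88.56 corners [[454.79998779296875, 178.10000610351562], [530.4000244140625, 176.1999969482422], [532.9000244140625, 277.70001220703125], [457.29998779296875, 279.6000061035156]]
rail c [ 528.1 -184.9] size [134.    9.3] ang 85.68 corners [[518.4000244140625, -251.39999389648438], [527.7000122070312, -252.10000610351562], [537.7999877929688, -118.5], [528.5, -117.80000305175781]]
bed c [ 504.5 -185. ] size [160.6  30.4] ang 88.56 corners [[487.29998779296875, -264.8999938964844], [517.5999755859375, -265.6000061035156], [521.7000122070312, -105.0999984741211], [491.29998779296875, -104.4000015258789]]
knobbar c [ 579.6 -168.8] size [0. 0.] ang 0.0 corners [[579.5999755859375, -168.8000030517578], [579.5999755859375, -168.8000030517578], [579.5999755859375, -168.8000030517578], [579.5999755859375, -168.8000030517578]]
[244, 246, 253, 254, 253, 253, 253, 253, 253, 253, 253, 253, 253, 253, 253, 253, 253, 253, 253, 253, 253, 253, 254, 254, 254, 255, 255, 255, 255, 255, 255, 252, 212, 196, 200, 200, 201, 199, 200, 199]
armtip [ 619.79550822 -265.68566847   26.        ]
```

```bash
cat >> h.py <<'E'
from scipy.spatial.transform import Rotation as Ro
def toolyaw(st=None):
    st=st or ctrl.get_state(); R=Ro.from_rotvec(st["eef_rot"]).as_matrix(); return np.degrees(np.arctan2(R[1,1],R[0,1])), R[:,2]
def crossings(g,cols,v0,v1,th,rising):
    out=[]
    for u in cols:
        p=g[v0:v1,u].astype(float)
        for i in range(len(p)-1):
            a,b=p[i],p[i+1]
            if (a<th<=b) if rising else (a>=th>b): out.append((u,v0+i+(th-a)/(b-a))); break
    return out
def line(s,pts,z):
    p=np.array([ray(s,u,v,z)[:2] for u,v in pts],np.float32); return cv2.fitLine(p,cv2.DIST_HUBER,0,.01,.01).ravel(),p
E
python3 - <<'E'
from h import *
s=snap("top"); g=cv2.cvtColor(s["frame"],cv2.COLOR_BGR2GRAY)
print("toolyaw",toolyaw())
for nm,args,z in [("rail front",(range(378,431),208,224,165,False),18),("bed front",(range(378,431),236,256,150,True),6),("guard back",(range(392,424),165,178,172,False),57)]:
    pts=crossings(g,*args); L,p=line(s,pts,z); print(nm,len(pts),"yaw",np.degrees(np.arctan2(-L[0]*np.sign(L[1]),abs(L[1]))).round(2),L[2:].round(1),p[[0,-1]].round(1).tolist())
for v in (215,225,235,245): print(v,g[v,368:378].tolist(),g[v,428:440].tolist())
for u in (390,405,420): print(u,g[162:180,u].tolist(),g[205,:][u], g[206:224,u].tolist())
c=s["frame"][165:225,365:445]; cv2.imwrite("pics/fix.png",cv2.resize(c,None,fx=9,fy=9,interpolation=cv2.INTER_CUBIC))
E
```

```text
toolyaw (np.float64(67.321245413603), array([-2.78154843e-04, -7.82521127e-04, -9.99999655e-01]))
rail front 53 yaw -3.51 [ 538.2 -191.7] [[527.7000122070312, -112.4000015258789], [529.4000244140625, -254.8000030517578]]
bed front 53 yaw -4.16 [ 468.3 -181.6] [[473.29998779296875, -111.9000015258789], [464.1000061035156, -254.60000610351562]]
guard back 25 yaw -11.63 [ 637.9 -189.1] [[646.2000122070312, -149.10000610351562], [629.5999755859375, -217.60000610351562]]
215 [200, 200, 203, 209, 154, 68, 244, 255, 255, 255] [197, 179, 152, 154, 194, 215, 217, 214, 207, 203, 204, 204]
225 [195, 196, 197, 203, 159, 124, 134, 129, 130, 131] [129, 128, 130, 129, 126, 126, 152, 190, 202, 198, 199, 198]
235 [185, 184, 186, 194, 141, 106, 130, 128, 128, 129] [125, 125, 124, 124, 123, 119, 170, 194, 189, 188, 188, 188]
245 [177, 178, 181, 174, 144, 126, 129, 130, 126, 99] [118, 126, 124, 124, 121, 126, 170, 189, 186, 185, 185, 185]
390 [204, 205, 203, 204, 205, 204, 206, 204, 191, 153, 103, 79, 137, 186, 180, 179, 180, 181] 189 [191, 187, 155, 135, 176, 178, 106, 205, 255, 253, 246, 166, 118, 127, 129, 129, 128, 128]
405 [206, 205, 205, 203, 204, 205, 205, 205, 199, 184, 178, 183, 168, 108, 100, 135, 132, 128] 131 [131, 130, 131, 167, 196, 199, 157, 92, 214, 255, 255, 226, 87, 126, 129, 130, 129, 129]
420 [202, 202, 203, 204, 204, 203, 203, 204, 207, 194, 180, 180, 180, 180, 182, 183, 185, 156] 166 [191, 190, 189, 188, 187, 189, 193, 143, 138, 238, 248, 253, 233, 102, 125, 128, 126, 126]
```

View pics/fix.png

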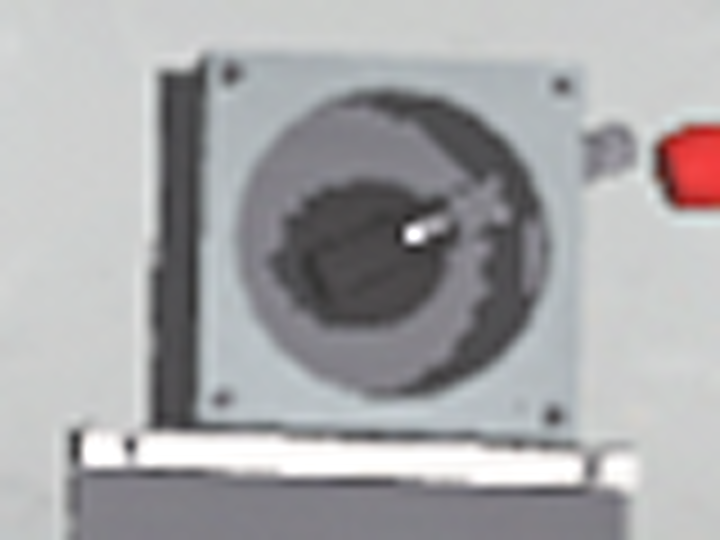

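The close view shows the round opening centred near (395,243), guard corners at (203,50), (583,65), (575,440) and (195,420), the knob bar sloping up to the right, and the arm tip showing at (610,150).

```bash
python3 - <<'E'
from h import *
s=snap("top"); g=cv2.cvtColor(s["frame"],cv2.COLOR_BGR2GRAY)
q=[]
for u in range(380,430):
    p=g[:,u].astype(float)
    for v in range(224,208,-1):
        if p[v-1]>=185>p[v]: q.append((u,v-1+(185-p[v-1])/(p[v]-p[v-1]))); break
L,p=line(s,q,18); print("railfront",len(q),L.round(4),np.degrees(np.arctan2(L[0],L[1])).round(2))
P=lambda x,y,z: ray(s,365-.44+x/9,165-.44+y/9,z)
c=[P(*a,57) for a in [(203,50),(583,65),(575,440),(195,420)]]
for a in c: print("guard",a.round(1))
print("guardc",np.mean(c,0).round(1)," hole",P(395,243,57).round(1))
print("tip",P(608,150,27).round(1),P(634,148,27).round(1)," knob ends",P(285,262,50).round(1),P(490,190,27).round(1),P(305,275,50).round(1),P(445,225,50).round(1))
print("red handle",P(690,165,60).round(1))
def cr(v): # bed left/right
    p=g[v].astype(float); l=[u+(160-p[u])/(p[u+1]-p[u]) for u in range(366,378) if p[u]>160>=p[u+1]][0]; r=[u+(160-p[u])/(p[u+1]-p[u]) for u in range(428,440) if p[u]<160<=p[u+1]][-1]; return l,r
for v in (225,230,235,240,245):
    l,r=cr(v); print(v,ray(s,l,v,6)[:2].round(1),ray(s,r,v,6)[:2].round(1))
E
python3 -m creep '[0,0,0.08, 0,  0,0,0.16,0, 0,0,0.25,0, 0,0,0.33,0, 0,0,0.42,0, 0,0,0.45,0]' -- 2>&1 | tail -8
```

```text
railfront 50 [ 7.210000e-02  9.974000e-01  5.235468e+02 -1.830087e+02] 4.14
guard [ 649.3 -136.2   57. ]
guard [ 641.8 -248.4   57. ]
guard [ 530.7 -240.1   57. ]
guard [ 539.4 -129.2   57. ]
guardc [ 590.3 -188.5   57. ]  hole [ 590.1 -190.3   57. ]
tip [ 620.3 -263.    27. ] [ 620.7 -270.9   27. ]  knob ends [ 586.1 -159.    50. ] [ 608.9 -226.6   27. ] [ 582.  -164.8   50. ] [ 595.9 -206.9   50. ]
red handle [ 610.7 -277.4   60. ]
225 [505.3 -96.4] [ 501.  -268.2]
230 [491.5 -95. ] [ 487.3 -266.2]
235 [477.7 -94.4] [ 473.5 -265.6]
240 [464.  -93.8] [ 459.8 -265.2]
245 [450.4 -92.9] [ 446.2 -264. ]
invalid input: not JSON, or not a number
```

```bash
python3 -m creep '[0,0,0.08,0, 0,0,0.16,0, 0,0,0.25,0, 0,0,0.33,0, 0,0,0.42,0, 0,0,0.45,0, 0.035,-0.07,0.45,-0.1, 0.07,-0.14,0.45,-0.2, 0.105,-0.21,0.45,-0.3, 0.14,-0.28,0.45,-0.4, 0.175,-0.35,0.45,-0.5, 0.21,-0.42,0.45,-0.6, 0.245,-0.49,0.45,-0.7, 0.28,-0.56,0.45,-0.8, 0.315,-0.63,0.45,-0.9, 0.35,-0.7,0.45,-1, 0.385,-0.77,0.45,-1, 0.42,-0.84,0.45,-1, 0.45,-0.91,0.45,-1, 0.48,-0.964,0.45,-1]' -0.1 20; python3 -m creep '[0,0,0,0, 0,0,0,0, 0,0,0,0]'; python3 -c "
from h import *; print(toolyaw(),ctrl.get_state()['joints'].round(2))"
```

```text
clock: 1.97
position: [491.2, 114.1, 448.2]
eef_rot: [2.078, 2.355, 0.001]
force: [0.3, -0.1, -0.0]
grip_width: 48.2
grip_force: 0.0
clock: 2.22
position: [490.3, 118.5, 447.5]
eef_rot: [-2.074, -2.359, -0.0]
force: [-1.4, 1.1, -0.5]
grip_width: 47.5
grip_force: 0.0
(np.float64(7.366251597041951), array([-2.98664944e-04,  6.50229374e-04, -9.99999744e-01])) [-0.7  -0.01  0.4   1.39  0.    1.77 -0.16]
```

```bash
python3 -m creep '[0,0,-0.08,-0.1, 0,0,-0.16,-0.146, 0,0,-0.24,-0.146, 0,0,-0.32,-0.146, 0,0,-0.4,-0.146, 0,0,-0.48,-0.146, 0,0,-0.56,-0.146, 0,0,-0.64,-0.146, 0,0,-0.72,-0.146, 0,0,-0.78,-0.146, 0,0,-0.78,-0.146, 0,0,-0.78,-0.146]'; python3 - <<'E'
from h import *
print(toolyaw()[0]); s=snap("scene"); f=s["frame"]
p=proj(s,[490,140,20]).astype(int); print(p)
x,y=max(p[0]-90,0),max(p[1]-80,0); cv2.imwrite("pics/s1.png",cv2.resize(f[y:y+140,x:x+190],None,fx=4,fy=4))
E
```

```text
clock: 3.22
position: [489.1, 118.9, 56.7]
eef_rot: [-2.245, -2.195, 0.005]
force: [1.2, 1.1, 0.7]
grip_width: 47.7
grip_force: 0.0
-1.2906796328588814
[326 239]
```

View pics/s1.png

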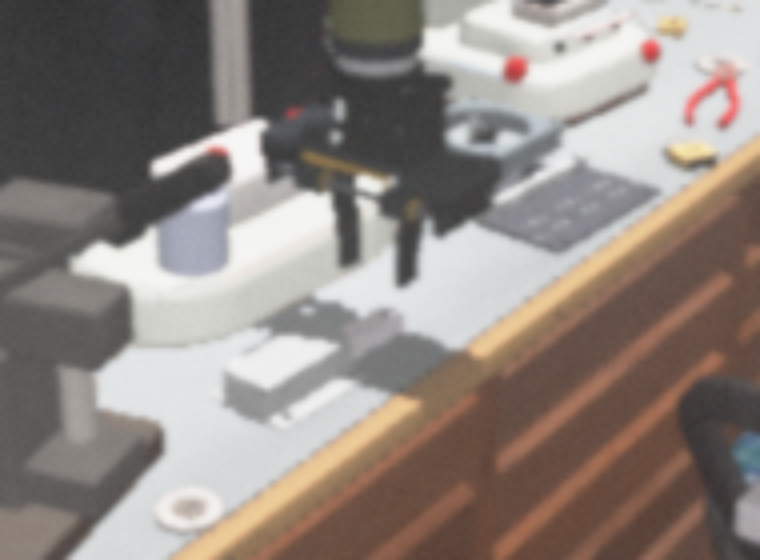

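The crop shows the open fingers straddling the bar's end above (380,320), with the rack at (285,370) and the body clear of the white base.

```bash
python3 -m creep '[0,0,-0.05,0, 0,0,-0.09,0, 0,0,-0.104,0, 0,0,-0.104,0, 0,0,-0.104,0]'; python3 -m creep '[0,0,0,0, 0,0,0,0, 0,0,0,0, 0,0,0,0, 0,0,0,0, 0,0,0,0]' 0.8 30
```

```text
clock: 3.68
position: [492.0, 118.5, 7.4]
eef_rot: [2.248, 2.193, 0.004]
force: [-0.2, 0.2, -0.2]
grip_width: 48.1
grip_force: 0.0
clock: 4.18
position: [490.9, 117.8, 6.0]
eef_rot: [2.249, 2.193, 0.001]
force: [-1.4, 0.2, 3.7]
grip_width: 23.5
grip_force: 29.8
```

```bash
python3 -m creep '[-0.001,-0.03,0.001,0, -0.002,-0.06,0.001,0, -0.002,-0.09,0.001,0, -0.003,-0.12,0.001,0, -0.004,-0.15,0.001,0, -0.005,-0.18,0.001,0, -0.005,-0.21,0.001,0, -0.006,-0.24,0.001,0, -0.007,-0.27,0.001,0, -0.007,-0.27,0,0, -0.007,-0.27,0,0, -0.007,-0.27,0,0]'; python3 -m creep '[0,0,0,0, 0,0,0,0, 0,0,0,0]' -0.1; python3 -m creep '[0,0,0.05,0, 0,0,0.12,0, 0,0.04,0.16,0, 0,0.1,0.2,0, 0,0.12,0.2,0, 0,0.12,0.2,0, 0,0.12,0.2,0]'; python3 - <<'E'
from h import *
st=ctrl.get_state(); print(toolyaw()[0],st["position"])
E
```

```text
clock: 5.18
position: [487.7, -17.8, 6.0]
eef_rot: [2.249, 2.192, 0.0]
force: [0.2, -2.7, 4.7]
grip_width: 23.2
grip_force: 29.8
clock: 5.43
position: [486.8, -16.0, 5.2]
eef_rot: [-2.247, -2.194, 0.0]
force: [-0.0, -0.3, 0.2]
grip_width: 36.3
grip_force: 0.0
clock: 6.02
position: [486.4, 43.3, 104.7]
eef_rot: [-2.246, -2.196, 0.002]
force: [-0.2, 0.1, 0.1]
grip_width: 47.8
grip_force: 0.0
-1.2943040722220842 [486.35332743  43.26616109 104.74952636]
```

```bash
python3 - <<'E'
from h import *
s=snap("top"); f=s["frame"]; g=cv2.cvtColor(f,cv2.COLOR_BGR2GRAY)
print(proj(s,[487,-40,16]),proj(s,[487,125,16]))
cv2.imwrite("pics/t2.png",cv2.resize(f[150:270,220:420],None,fx=4,fy=4))
E
```

```text
[352.0509257  232.08756437] [291.90648197 233.57566115]
```

View pics/t2.png

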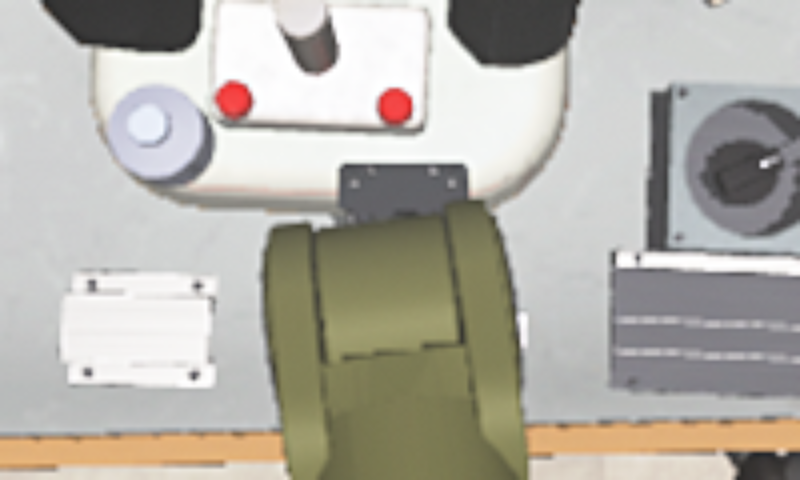

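The arm hides most of the bar. Its right end shows at crop (527,332), which matches a 136 mm draw, so its middle is near y = 41.5 and the rack stands clear on the left.

```bash
python3 -m creep '[0.003,-0.003,-0.07,0, 0.003,-0.003,-0.14,0, 0.003,-0.003,-0.18,0, 0.003,-0.003,-0.198,0, 0.003,-0.003,-0.198,0, 0.003,-0.003,-0.198,0]'; python3 -m creep '[0,0,0,0, 0,0,0,0, 0,0,0,0, 0,0,0,0, 0,0,0,0]' 0.8 30;  python3 -m creep '[0,0,0.04,0, 0,0,0.1,0, 0,0,0.12,0, 0,0,0.12,0, 0,0,0.12,0]'; python3 -c "
from h import *; print(toolyaw()[0],ctrl.get_state()['position'],ctrl.get_state()['wrist_torque'])"
```

```text
clock: 6.57
position: [488.5, 40.2, 6.4]
eef_rot: [2.251, 2.192, -0.002]
force: [0.4, 0.1, 0.4]
grip_width: 47.4
grip_force: 0.0
clock: 6.98
position: [489.4, 41.5, 7.4]
eef_rot: [2.248, 2.193, 0.003]
force: [0.2, -1.0, 2.9]
grip_width: 23.5
grip_force: 30.0
clock: 7.4
position: [488.7, 41.5, 66.5]
eef_rot: [2.249, 2.194, 0.002]
force: [-1.1, 0.4, -3.0]
grip_width: 23.5
grip_force: 29.9
-1.4216224151782917 [488.71772139  41.49729986  66.52480128] [-0.11866174  0.09851789 -0.01009891]
```

```bash
python3 -m creep '[-0.006,-0.06,0,-0.02, -0.012,-0.13,0,-0.045, -0.02,-0.2,0,-0.045, -0.027,-0.27,0,-0.045, -0.034,-0.34,0,-0.045, -0.04,-0.4,0,-0.045, -0.044,-0.442,0,-0.045, -0.044,-0.442,0,-0.045, -0.044,-0.442,-0.04,-0.045, -0.044,-0.442,-0.08,-0.045, -0.044,-0.442,-0.095,-0.045, -0.044,-0.442,-0.1,-0.045, -0.044,-0.442,-0.105,-0.045, -0.044,-0.442,-0.106,-0.045, -0.044,-0.442,-0.106,-0.045]'; python3 -c "
from h import *; print(toolyaw()[0],ctrl.get_state()['position'])"
```

```text
clock: 8.65
position: [467.3, -179.7, 14.1]
eef_rot: [2.299, 2.139, 0.001]
force: [1.1, -0.7, -1.8]
grip_width: 23.3
grip_force: 29.9
-4.116995831716739 [ 467.28688737 -179.69305942   14.05683968]
```

```bash
python3 -m creep '[0,0,-0.003,0, 0,0,-0.003,0, 0,0,-0.003,0]'; python3 -m creep '[0,0,0,0, 0,0,0,0, 0,0,0,0, 0,0,0,0]' -0.1;  python3 -m creep '[0,0,0.04,0, 0,0,0.1,0, 0,0,0.16,0, -0.03,0.002,0.16,-0.1, -0.067,0.005,0.16,-0.2, -0.067,0.005,0.16,-0.3, -0.067,0.005,0.16,-0.4, -0.067,0.005,0.16,-0.5, -0.067,0.005,0.16,-0.6, -0.067,0.005,0.16,-0.7, -0.067,0.005,0.16,-0.8, -0.067,0.005,0.16,-0.9, -0.067,0.005,0.16,-1, -0.067,0.005,0.16,-1, -0.067,0.005,0.16,-1]'; python3 -m creep '[0,0,0,-0.11, 0,0,0,-0.22, 0,0,0,-0.33, 0,0,0,-0.44, 0,0,0,-0.5, 0,0,0,-0.5, 0,0,0,-0.5]' -1; python3 - <<'E'
from h import *
print(toolyaw()[0],ctrl.get_state()['position'],ctrl.get_state()['joints'].round(2))
s=snap("top"); f=s["frame"]; cv2.imwrite("pics/t3.png",cv2.resize(f[160:270,340:480],None,fx=5,fy=5))
E
```

```text
clock: 8.9
position: [467.6, -179.8, 13.4]
eef_rot: [2.299, 2.139, 0.003]
force: [-1.3, 0.7, 4.5]
grip_width: 23.5
grip_force: 29.9
clock: 9.23
position: [466.9, -179.7, 12.2]
eef_rot: [2.3, 2.14, 0.001]
force: [0.1, 0.7, 0.1]
grip_width: 42.1
grip_force: 0.0
clock: 10.48
position: [433.1, -177.2, 92.1]
eef_rot: [3.061, 0.707, 0.0]
force: [0.1, -0.6, -0.3]
grip_width: 47.7
grip_force: 0.0
clock: 11.07
position: [433.1, -177.2, 92.1]
eef_rot: [3.14, -0.107, -0.0]
force: [-0.1, 0.3, 0.3]
grip_width: 83.7
grip_force: 0.0
-93.92188498063891 [ 433.1211508  -177.22151348   92.08022231] [-0.35  0.04  0.71  2.07 -0.03  1.05 -1.28]
```

View pics/t3.png

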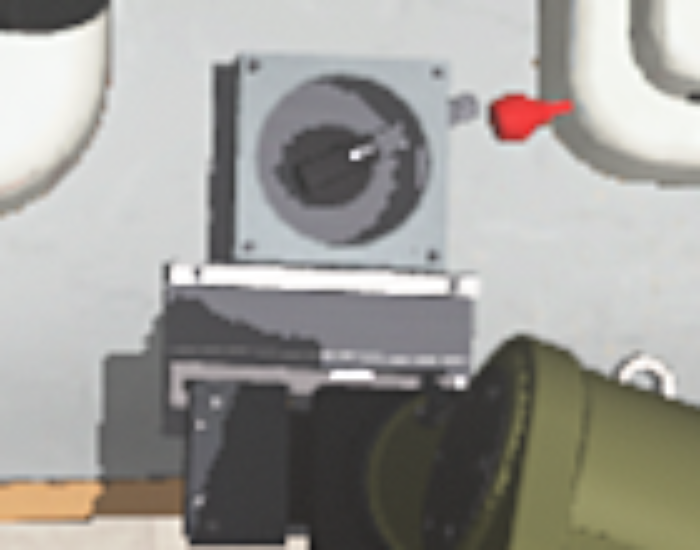

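The bar lies on the bed from (172,378) to (467,380), centred to within a few mm. The opening and the arm's parked position are unchanged.

```bash
python3 -m creep '[0,0,-0.07,0, 0,0,-0.13,0, 0,0,-0.155,0, 0,0,-0.162,0, 0,0,-0.162,0, 0,0,-0.162,0]'; python3 -m creep '[0.015,-0.001,0,0, 0.03,-0.002,0,0, 0.045,-0.003,0,0, 0.06,-0.004,0,0, 0.075,-0.005,0,0, 0.09,-0.006,0,0, 0.1,-0.007,0,0, 0.1,-0.007,0,0, 0.1,-0.007,0,0]'; python3 -c "
from h import *; p=ctrl.get_state()['position'][:2]-[523.5,-183.7]; print(p@[.9974,-.0721],p@[.0721,.9974],toolyaw()[0])"
```

```text
clock: 11.62
position: [433.8, -177.6, 11.8]
eef_rot: [3.139, -0.112, 0.002]
force: [0.9, -0.4, 0.5]
grip_width: 87.2
grip_force: 0.0
clock: 12.37
position: [483.6, -180.9, 11.0]
eef_rot: [3.139, -0.113, 0.0]
force: [-0.5, 1.0, -0.0]
grip_width: 87.1
grip_force: 0.0
-40.03842258192094 -0.0942656078317765 -94.12758487637917
```

Now gentle steps until it meets the rail.

```bash
python3 -m creep '[0.004,0,0,0, 0.008,-0.001,0,0, 0.008,-0.001,0,0]'|grep -E 'pos|force'; python3 -m creep '[0.003,0,0,0, 0.005,0,0,0, 0.005,0,0,0]'|grep -E 'pos|force';python3 -m creep '[0.002,0,0,0, 0.002,0,0,0]'|grep -E 'pos|force'; python3 -m creep '[0.002,0,0,0, 0.002,0,0,0]'|grep -E 'pos|force'
```

```text
position: [487.3, -181.2, 11.1]
force: [0.2, -0.2, 0.4]
grip_force: 0.0
position: [488.9, -181.3, 11.0]
force: [-3.1, -0.0, 2.0]
grip_force: 1.4
position: [488.9, -181.2, 10.8]
force: [-4.9, -0.5, 3.7]
grip_force: 2.8
position: [489.0, -181.2, 10.6]
force: [-7.8, 0.1, 4.7]
grip_force: 3.8
```

```bash
python3 -m creep '[0.004,0,0,0, 0.006,0,0,0, 0.006,0,0,0]'|grep -E 'pos|force';  python3 -m creep '[-0.03,0.002,0,0, -0.08,0.006,0,0, -0.08,0.006,0,0, -0.08,0.006,0.08,0, -0.1,0.006,0.16,0, -0.1,0.006,0.16,0, -0.1,0.006,0.16,0]'|grep pos; python3 - <<'E'
from h import *
s=snap("top"); f=s["frame"]; cv2.imwrite("pics/t4.png",cv2.resize(f[195:245,360:450],None,fx=8,fy=8,interpolation=cv2.INTER_CUBIC))
E
```

```text
position: [489.0, -181.1, 10.0]
force: [-13.4, 0.8, 9.7]
grip_force: 6.9
position: [447.4, -178.5, 93.9]
```

View pics/t4.png

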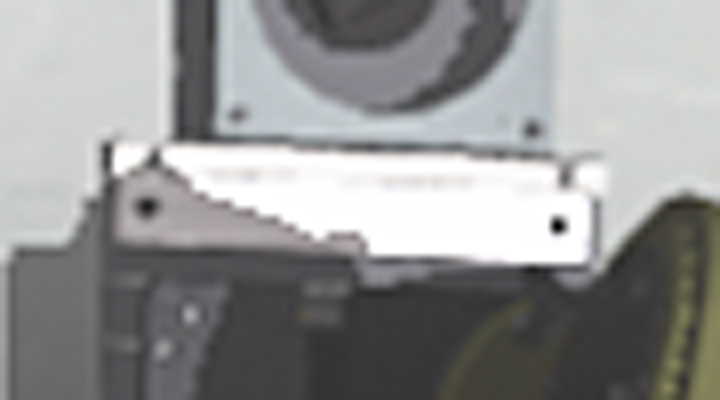

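The bar lies against the rail with its holes at (148,206) and (558,225). Its ends are near x = 113 and 595, and the rail's ends near 106 and 605.

```bash
python3 - <<'E'
from h import *
s=snap("top"); g=cv2.cvtColor(s["frame"],cv2.COLOR_BGR2GRAY)
def F(p): p=np.array(p[:2])-[523.5,-183.7]; return np.round([p@[.9974,-.0721],p@[.0721,.9974]],1)
P=lambda x,y,z: F(ray(s,360-.44+x/8,195-.44+y/8,z))
print("holes",P(148,206,22),P(558,225,22),"ends",P(113,215,22),P(595,235,22),"rail",P(106,155,18),P(605,180,18))
for v in (214,218,221,224): print(v,g[v,370:380].tolist(),g[v,428:440].tolist())
E
```

```text
holes [-11.5  71.5] [-11.4 -67.9] ends [-15.1  83.3] [-14.2 -80.5] rail [ 5.5 85.9] [  5.  -84.8]
214 [209, 216, 163, 70, 241, 255, 255, 255, 177, 86] [128, 166, 190, 186, 177, 176, 180, 197, 210, 210, 211, 211]
218 [211, 220, 160, 74, 99, 151, 170, 170, 169, 168] [245, 223, 173, 199, 227, 234, 245, 235, 212, 207, 209, 209]
221 [159, 107, 102, 83, 121, 163, 156, 97, 59, 112] [255, 252, 255, 255, 255, 238, 141, 195, 210, 210, 215, 201]
224 [108, 115, 98, 83, 118, 151, 164, 166, 164, 164] [255, 201, 229, 255, 255, 228, 142, 197, 219, 182, 99, 55]
```

```bash
python3 - <<'E'
from h import *
t=snap("top"); c=snap("scene")
for z in (30,50,70,90,110,130): 
    p=ray(t,441.2,182.8,z); print(z,p.round(0),proj(c,p).round(1))
print("want",326-90+515/4,239-80+68/4)
E
python3 -m creep '[0.05,0,0.06,0.1, 0.1,-0.005,0.12,0.2, 0.16,-0.01,0.12,0.3, 0.22,-0.015,0.12,0.4, 0.286,-0.02,0.12,0.5, 0.286,-0.02,0.12,0.6, 0.286,-0.02,0.12,0.7, 0.286,-0.02,0.12,0.8, 0.286,-0.02,0.12,0.9, 0.286,-0.02,0.12,1, 0.286,-0.02,0.12,1, 0.286,-0.02,0.12,1]' 0.2; python3 -c "
from h import *; print(toolyaw()[0],ctrl.get_state()['joints'].round(2))"
```

```text
30 [ 615. -287.   30.] [364.2 187.3]
50 [ 612. -280.   50.] [364.1 183.3]
70 [ 610. -274.   70.] [364.  179.3]
90 [ 607. -268.   90.] [363.9 175.2]
110 [ 604. -262.  110.] [363.8 171. ]
130 [ 602. -256.  130.] [363.7 166.7]
want 364.75 176.0
clock: 15.23
position: [587.1, -188.1, 149.4]
eef_rot: [-2.777, -1.467, 0.003]
force: [0.1, -0.4, -0.3]
grip_width: 35.2
grip_force: 0.0
-34.31162259498389 [-0.2   0.33  0.58  1.65 -0.19  1.22 -0.19]
```

```bash
python3 -m creep '[0.006,-0.001,0,0.11, 0.006,-0.001,0,0.22, 0.006,-0.001,0,0.33, 0.006,-0.001,0,0.44, 0.006,-0.001,0,0.55, 0.006,-0.001,0,0.66, 0.006,-0.001,0,0.77, 0.006,-0.001,-0.06,0.88, 0.006,-0.001,-0.12,0.897, 0.006,-0.001,-0.16,0.897, 0.006,-0.001,-0.16,0.897, 0.006,-0.001,-0.16,0.897]'; python3 - <<'E'
from h import *; print(toolyaw()[0],ctrl.get_state()['joints'].round(2))
s=snap("scene"); f=s["frame"]; p=proj(s,[590,-189,60]).astype(int); x,y=p[0]-60,p[1]-60; cv2.imwrite("pics/s5.png",cv2.resize(f[y:y+100,x:x+130],None,fx=6,fy=6,interpolation=cv2.INTER_CUBIC)); print(x,y)
E
```

```text
clock: 16.23
position: [589.6, -188.5, 69.7]
eef_rot: [-1.81, -2.564, 0.002]
force: [0.7, 0.2, 0.3]
grip_width: 34.8
grip_force: 0.0
19.567811836401322 [-0.07  0.39  0.42  1.71 -0.18  1.08  0.74]
296 129
```

View pics/s5.png

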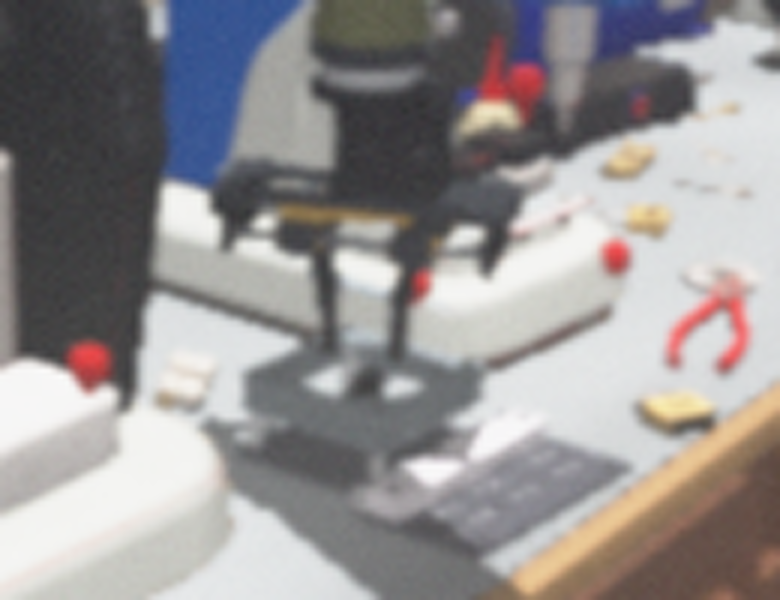

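The fingers at (325,340) and (400,350) are over the opening, with the knob between them at (365,375). The red machine knob at (420,285) tops out lower than the gripper body will be.

```bash
python3 -m creep '[0.001,0,-0.03,0, 0.001,0,-0.05,0, 0.001,0,-0.06,0, 0.001,0,-0.06,0, 0.001,0,-0.06,0]'; python3 -m creep '[0,0,0,0, 0,0,0,0, 0,0,0,0, 0,0,0,0, 0,0,0,0]' 0.9 30; python3 -c "
from h import *; print(toolyaw()[0],ctrl.get_state()['wrist_torque'])"
```

```text
clock: 16.7
position: [591.3, -188.8, 41.5]
eef_rot: [1.809, 2.568, 0.0]
force: [0.3, 0.5, 0.1]
grip_width: 34.6
grip_force: 0.0
clock: 17.12
position: [590.0, -189.3, 41.4]
eef_rot: [-1.809, -2.567, 0.002]
force: [-4.6, 0.3, 4.8]
grip_width: 14.8
grip_force: 30.0
19.654219726905925 [-0.10268739  1.00090608 -0.00169672]
```

```bash
python3 -m creep '[0,0,0,-0.08, 0,0,0,-0.16, 0,0,0,-0.24, 0,0,0,-0.32, 0,0,0,-0.4, 0,0,0,-0.48, 0,0,0,-0.56, 0,0,0,-0.64, 0,0,0,-0.64, 0,0,0,-0.64]'; python3 -c "
from h import *; print(toolyaw()[0],ctrl.get_state()['wrist_torque'],ctrl.get_state()['joints'].round(2))"
```

```text
clock: 17.95
position: [591.2, -189.2, 41.4]
eef_rot: [2.551, 1.833, -0.0]
force: [-2.2, -1.1, 1.8]
grip_width: 14.7
grip_force: 30.0
-18.60643308012834 [-0.32702236  0.50811984 -0.03883013] [-0.16  0.44  0.54  1.74 -0.26  1.03  0.14]
```

```bash
python3 -m creep '[0,0,0,-0.08, 0,0,0,-0.16, 0,0,0,-0.24, 0,0,0,-0.32, 0,0,0,-0.4, 0,0,0,-0.48, 0,0,0,-0.56, 0,0,0,-0.6, 0,0,0,-0.6]'; python3 -c "
from h import *; print(toolyaw()[0],ctrl.get_state()['wrist_torque'])"; python3 -m creep '[0,0,0,-0.08, 0,0,0,-0.16, 0,0,0,-0.24, 0,0,0,-0.32, 0,0,0,-0.4, 0,0,0,-0.48, 0,0,0,-0.52, 0,0,0,-0.52]'; python3 -c "
from h import *; print(toolyaw()[0],ctrl.get_state()['wrist_torque'],ctrl.get_state()['joints'].round(2))"
```

```text
clock: 18.7
position: [592.1, -189.9, 41.4]
eef_rot: [2.991, 0.952, 0.002]
force: [1.1, -2.3, -0.2]
grip_width: 14.7
grip_force: 30.0
-54.68333559220815 [-0.81601769 -0.11823539 -0.00581279]
clock: 19.37
position: [592.4, -190.8, 41.4]
eef_rot: [3.136, 0.113, 0.005]
force: [2.3, -4.8, -1.7]
grip_width: 14.7
grip_force: 30.0
-85.88978765694308 [-1.07564575 -0.43864563 -0.04499628] [-0.34  0.51  0.77  1.74 -0.4   1.05 -0.93]
```

```bash
T="from h import *; print(toolyaw()[0],ctrl.get_state()['wrist_torque'])"; python3 -m creep '[-0.002,0.002,0,-0.05, -0.002,0.002,0,-0.1, -0.002,0.002,0,-0.1]'|grep -E 'pos|force'; python3 -c "$T"; python3 -m creep '[0,0,0,-0.05, 0,0,0,-0.05, 0,0,0,-0.05]'|grep -E 'pos|force'; python3 -c "$T"; python3 -m creep '[0,0,0,-0.05, 0,0,0,-0.05, 0,0,0,-0.05]'|grep -E 'pos|force'; python3 -c "$T"
```

```text
position: [592.4, -191.0, 41.5]
force: [5.2, -7.8, -5.0]
grip_force: 30.0
-91.92805489981355 [-1.64927909 -1.12905017 -0.08508465]
position: [592.4, -191.1, 41.5]
force: [5.8, -7.4, -4.1]
grip_force: 30.0
-94.79621230515086 [-1.60114378 -1.10810231  0.08378088]
position: [592.3, -191.1, 41.5]
force: [5.9, -8.1, -5.0]
grip_force: 31.1
-97.69123294946152 [-1.76550155 -1.0483338   0.66452787]
```

```bash
python3 -m creep '[0,0,0,0, 0,0,0,0, 0,0,0,0, 0,0,0,0, 0,0,0,0]' 0.2; python3 -m creep '[0,0,0.05,0, 0,0,0.1,0, 0,0,0.18,0, 0,0,0.26,0, -0.05,0.08,0.34,0, -0.1,0.16,0.34,0, -0.15,0.24,0.34,0, -0.15,0.32,0.34,0, -0.15,0.4,0.34,0, -0.15,0.4,0.34,0, -0.15,0.4,0.34,0]'; python3 - <<'E'
from h import *
s=snap("top"); f=s["frame"]; cv2.imwrite("pics/t6.png",cv2.resize(f[165:260,365:485],None,fx=6,fy=6,interpolation=cv2.INTER_CUBIC))
E
```

```text
clock: 20.53
position: [590.0, -186.8, 40.8]
eef_rot: [-3.133, 0.214, 0.001]
force: [-0.0, -0.6, -0.3]
grip_width: 33.6
grip_force: 0.0
clock: 21.45
position: [514.1, 19.9, 211.0]
eef_rot: [-3.132, 0.199, 0.002]
force: [-0.8, -0.0, 0.2]
grip_width: 34.7
grip_force: 0.0
```

View pics/t6.png

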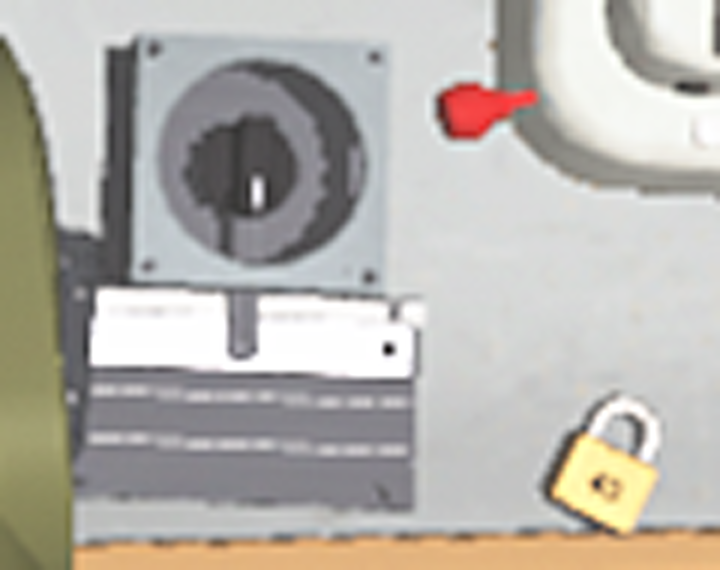

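The hold-down arm lies over rail and bar with its tip at (242,355). The padlock at (605,480) is undisturbed. I'll check the arm's angle and the bar's middle.

```bash
python3 -m creep '[0,0.12,0,0, 0,0.24,0,0, 0,0.3,0,0, 0,0.3,0,0, 0,0.3,0,0]'|grep pos; python3 - <<'E'
from h import *
s=snap("top"); g=cv2.cvtColor(s["frame"],cv2.COLOR_BGR2GRAY)
def F(p): p=np.array(p[:2])-[523.5,-183.7]; return np.round([p@[.9974,-.0721],p@[.0721,.9974]],1)
P=lambda x,y,z: F(ray(s,365-.44+x/6,165-.44+y/6,z))
print("tip",P(242,357,29),"arm mid near guard",P(244,295,29),"hole",P(262,162,57),"armroot",P(227,235,29))
def edge(v,lo,hi,th,up):
    p=g[v].astype(float)
    return [u+(th-p[u])/(p[u+1]-p[u]) for u in range(lo,hi) if (p[u]<th<=p[u+1] if up else p[u]>=th>p[u+1])]
for v in (219,221,223,225):
    print(v,[F(ray(s,u,v,22))[1] for u in edge(v,368,384,225,True)][:2],[F(ray(s,u,v,22))[1] for u in edge(v,428,442,225,False)][-2:])
for v in (231,235,239):
    print("bed",v,[F(ray(s,u,v,6))[1] for u in edge(v,366,378,160,False)][:1],[F(ray(s,u,v,6))[1] for u in edge(v,428,440,160,True)][-1:])
E
```

```text
position: [514.3, 168.4, 210.5]
tip [-18.5  -0.3] arm mid near guard [ 9.5 -0.5] hole [66.9 -1.2] armroot [36.4  7.8]
219 [np.float64(80.8)] [np.float64(-77.6)]
221 [np.float64(81.4), np.float64(68.9)] [np.float64(-78.4)]
223 [np.float64(80.7)] [np.float64(-64.5), np.float64(-78.5)]
225 [np.float64(75.2)] [np.float64(-77.7)]
bed 231 [np.float64(85.6)] [np.float64(-83.3)]
bed 235 [np.float64(85.1)] [np.float64(-84.5)]
bed 239 [np.float64(84.7)] [np.float64(-84.5)]
```

```bash
python3 -c "
from h import *; st=ctrl.get_state(); print(st['force'],st['clock']); print(ctrl.close_job())"
```

```text
[ 0.40536582 -0.40326964 -0.29484624] 21.9667
the job is handed in; nothing more can be done
None
```

The job is handed in at 22 s: the bar lies flat against the rail with its middle about 1 mm from the rail's by the camera, the knob is turned clockwise to its stop with the hold-down arm over the bar, and nothing in the moves or pictures suggests the guard, padlock, cylinder or cutter was touched, though I did not re-measure the cylinder or the cutter.

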